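# Open the pop-up lid of the compost caddy

## Task

Open the compost caddy for the cook: press the release tab on its front with a fingertip so that the spring lifts the lid, then push the lid fully open until it leans back past upright and stays there by itself, and take the hand away. Only press and push lightly with the fingers: grasp, pinch or lift nothing, keep the caddy standing where it is, and leave the things around it alone.

Things in the scene. Friction and masses are not known exactly. Their poses are not given: they have to be found in the camera images.
- caddy: Grey box-shaped compost caddy with a black lid, standing loose on the worktop on rubber feet (2.4 kg). Box 120 mm deep (x) by 150 mm wide (y), rim 95 mm high; closed lid top 106 mm high. Origin: centre of its underside, on the worktop. Its own +x points from the front (release tab side) to the back (hinge side), +y to the left seen from the front, +z up. The front faces roughly toward the robot, turned by up to 0.45 rad.
- tab_pad (a point): Centre of the upper face of the black thumb pad of the release tab, which sticks out of the caddy's front: 44 mm wide (caddy y), 44 mm long, spanning caddy x = -127 to -83 mm, upper face 83 mm above the worktop. This point: caddy (-108, 0, 83) mm at rest; it moves with the tab.
- caddy_tab (a joint): Release tab, a rocker on a crosswise pin at caddy (-75.5, 0, 70) mm: 0 at rest, grows as the outer pad is pressed down (rad), stop at 0.32 (pad centre about 10 mm down). At about 0.16 rad (5 mm down) its hook, a 22 mm wide nose up to 109 mm high between the pad and the lid, leaves the lid's tongue and frees the lid. Pressing at the pad centre takes 1 N at first, about 3 N at release and 5 N at the stop; it springs back when let go. The lid cannot be opened while hooked.
- caddy_lid (a joint): Lid, hinged crosswise along its back edge: 0 closed and latched, grows as it opens (rad), stop at 1.95. Once released, a spring lifts it within about a second and it rests near 0.73; from there it must be pushed (under 1.5 N at its front edge; damped hinge). Past about 1.6 it falls back gently onto its stop and stays; let go below upright it sinks back to about 0.73. It can swing only about the hinge.
- lid_edge (a point): Middle of the lid's front edge, on the underside; it moves with the lid. 130 mm from the hinge line: caddy (-68, 0, 96) mm when closed. The lid is a flat slab 126 mm deep, 156 mm wide, 10 mm thick; a steel tongue 26 mm wide sticks out 10 mm beyond the middle of this edge.
- lid_hinge (a point): Middle of the lid's hinge line: caddy (62, 0, 98) mm. The hinge line runs along caddy y. With the lid at angle q, the front edge lies 130 mm from here, toward caddy -x at q = 0, straight up at q = 1.57.
- spice_jar: Bystander: glass spice jar with black cap, 41 mm diameter, 105 mm high, standing left of the caddy (+y). Origin: centre of its underside.
- drink_can: Bystander: drink can, 53 mm diameter, 134 mm high, standing right of the caddy (-y). Origin: centre of its underside.
- mug: Bystander: white mug, 82 x 116 x 98 mm with its handle, standing farther left. Origin: middle of its underside.
- timer: Bystander: wind-up kitchen timer with red top, 72 mm diameter, 59 mm high, standing left of the caddy. Origin: centre of its underside.

How it is judged:
On the way, in this order (a step that is already met when the one before it is completed fails the run):
1. the release tab is pressed by the fingers (value of joint caddy_tab above 0.08 rad and contact force between the fingers and caddy above 0.5 N and value of joint caddy_lid below 0.1 rad).
2. the lid has sprung up (value of joint caddy_lid between 0.3 and 1.2 rad).
3. the lid is pushed past upright (value of joint caddy_lid above 1.65 rad).
At the end, for the whole second after the job is handed in: The lid stands open by more than 1.75 rad (100 degrees) and is at rest, the tab has sprung back, the caddy stands upright within 30 mm of where it was, and the four bystanders are within 20 mm of where they were (value of joint caddy_lid above 1.75 rad and velocity of joint caddy_lid below 0.3 rad/s and value of joint caddy_tab below 0.05 rad and distance of caddy from where it was at the start of the episode below 0.03 m and angle between caddy's own z axis and vertical below 0.05 rad and linear speed of caddy below 0.02 m/s and distance of each of spice_jar, drink_can, mug, timer from where it was at the start of the episode below 0.02 m); the robot touches nothing.
It fails at once if the caddy is lifted, tipped or dragged (height (world z) of caddy above 0.012 m or angle between caddy's own z axis and vertical above 0.15 rad or distance of caddy from where it was at the start of the episode above 0.035 m).
It fails at once if the fingers pinch or force the caddy, its tab or its lid (over 35 N) (contact force between the fingers and caddy above 35 N).
It fails at once if a bystander is pushed or lifted (moved over 20 mm) or knocked over (distance of any of spice_jar, drink_can, mug, timer from where it was at the start of the episode above 0.02 m or angle between any of spice_jar, drink_can, mug, timer's own z axis and vertical above 0.4 rad).
It also fails if it takes over 48 s, if anything falls off the work surface, if the arm or the gripper's body presses on something with over 40 N, if the wrist force passes 120 N, or if a joint passes its speed limit or range.

## Robot

A 7-joint arm with a two-finger parallel gripper is mounted at the origin on a cart in front of the work surface, level with it; the furniture and walls round the work are solid. World frame = base frame: x ahead of the robot, y to its left, z up, the work surface at z = 0. Lengths are in m, angles in rad, forces in N, time in s.
With the tool pointing down it reaches from about 0.4 to 0.875 m from the base axis. Payload 19.3 kg.
Tool frame: the origin (TCP) lies between the finger pads; the fingertips stand 11 mm ahead of it and the grasp point (between the pads) lies 8 mm behind it; z points along the fingers, y is the line along which they close (so a half turn about z gives the same grasp; the last joint's range is limited). The gripper opens to 85 mm and grips with 20 to 120 N. Pads are 22 mm wide; open, the fingers measure 114 mm over their backs; the gripper's body (76 mm by 85 mm) begins 54 mm behind the grasp point. The pads swing forward as they close: fully open they stand 13 mm farther back than shut.
Start: joints at [1.093, 0.521, -0.036, 1.599, 0.021, 1.021, -0.113], TCP at [0.248, -0.574, 0.222] pointing down, gripper open.
Joint ranges: [-2.91, 2.91], [-0.3, 2.13], [-1.5, 1.42], [0.17, 2.43], [-1.26, 4.41], [0.16, 1.93], [-2.52, 2.52]. Speed limits (rad/s): [1.89, 1.89, 2.39, 2.39, 3.01, 3.01, 3.01].

## Interface

Orientations are given as a unit quaternion [w, x, y, z].
In Python, from station import env, cams gives the robot as it stands.
- The arm moves only by the shell command python3 -m handwheel 'ROWS' [FORCE]. ROWS is a JSON object of lists of equal length, an entry for each row: "gripper": the finger opening in mm, from 0 to 85.4; "offset": the shift along the tool's x, y, z in mm, a list of three; "delta_rot": the turn, a rotation vector about the tool's x, y, z in rad, a list of three. In form: {"gripper": [gripper, ...], "offset": [[tx, ty, tz], ...], "delta_rot": [[ax, ay, az], ...]}. A call has 1 to 10 rows; each row shifts and turns the commanded pose from where the row before left it, along the tool's axes as they then stand; what a row does not reach is not made up. A row lasts 1/12 s, in which the tool goes at most 41.7 mm and 7.16 degrees, less where a joint would pass 70% of its speed; a pose out of reach is approached as far as the arm can. A call with a gripper value outside its range is refused whole. The fingers move at their own pace and stop on an object; FORCE is the grip in N (left out, the last holds). Time passes only in rows, so rows that do not move let the fingers close. It gives the time, the measured TCP pose, the force, the opening and the grip force at its end, in the units of the state.
- env.observe(): the state, without advancing time (a new reading comes with each control period).
- cams.grab_frame(name): name is "scene" or "top" or "wrist"; returns the picture (400x640x3 uint8, red, green, blue); there is no depth.
- cams.get_calibration(name): a dict with "fov_y" (degrees; the focal length in pixels is half the picture's height over the tangent of half this angle, whatever the lens; pixels are square), "cx", "cy" (the principal point, pixels), "k1" (the pictures are not rectified: a ray, as slopes to the right and down, at radius r is drawn at 1 + k1 r^2 times it, then the intrinsics apply), "cam_to_world" (4x4, takes a point from camera to world coordinates). Camera axes: x right, y down, z forward; pixel columns grow to the right and rows downward; lengths in m; the calibration is good to about 2 mm. A picture is of the moment at which its call begins: read the wrist's pose just before it. get_calibration takes no time and is no camera call; for the wrist camera it gives the pose at the moment of the call.
- env.sign_off(): hands the job in; it is judged then, once.
The state is a dict: "t": time; "joint_positions": joint angles; "joint_velocities": joint speeds; "joint_torque": joint torques, N m; "position": TCP position; "orientation": TCP orientation; "force": force on the tool from outside, world axes, zero at the start; "ft_torque": the same for the moment, N m; "grip_width": finger opening in m; "grasp_force": force on a finger pad.
Only numpy, scipy, OpenCV 4.12 (cv2) and the standard library are available. Lean on these libraries where they do the work, as an engineer would, in place of code of your own. Each camera call takes 0.05 s, during which the arm holds its last target. There are 200 camera calls.

## Working session

There is one attempt and no reset: what is moved stays moved. The work goes in short steps, Python scripts to look and compute and a shell command to move; the robot and the scene stay as the last step left them, time stands still between calls to the robot, and variables do not carry over. Pictures are saved under pics/ and viewed, at most 10 in all, crops included, and the job is handed in when it is done.

```bash
mkdir -p pics; ls
python3 - <<'E'
from station import env,cams
import cv2,json
for n in ("scene","top"):
    im=cams.grab_frame(n); cv2.imwrite(f"pics/{n}0.png",im[:,:,::-1])
    c=cams.get_calibration(n); print(n,c)
s=env.observe(); print(s)
E
```

```text
pics
scene {'fov_y': 46.56845675202598, 'cx': 317.03362864163574, 'cy': 197.8010337777668, 'k1': -0.08041179713895055, 'cam_to_world': array([[-7.02260018e-01, -5.55743464e-01,  4.44949513e-01,
         3.85147286e-02],
       [-7.11920285e-01,  5.48739841e-01, -4.38239769e-01,
         4.81846545e-01],
       [-6.12637388e-04, -6.24526852e-01, -7.81003096e-01,
         9.63633624e-01],
       [ 0.00000000e+00,  0.00000000e+00,  0.00000000e+00,
         1.00000000e+00]])}
top {'fov_y': 56.86906312175852, 'cx': 312.03935902300844, 'cy': 193.64804210657755, 'k1': 0.01098466101855565, 'cam_to_world': array([[-0.00309765, -0.99239813,  0.12302987,  0.43205216],
       [-0.99997677,  0.00382105,  0.00564429, -0.00547649],
       [-0.00607149, -0.12300952, -0.99238692,  1.11567658],
       [ 0.        ,  0.        ,  0.        ,  1.        ]])}
{'t': 0.1, 'joint_positions': array([ 1.09277328,  0.52192285, -0.03634333,  1.59994503,  0.02119099,
        1.0210782 , -0.11284989]), 'joint_velocities': array([ 0.00052849,  0.00019279, -0.00089955, -0.0006913 ,  0.00219414,
       -0.00065545,  0.00022127]), 'joint_torque': array([ 5.62083005e-03, -9.28476906e+01,  1.98428571e+00, -3.70531797e+01,
        1.81145885e-02,  5.37159765e-03,  1.11483030e-05]), 'position': array([ 0.24774316, -0.57347358,  0.22110491]), 'orientation': array([-4.68589575e-04,  9.79287122e-01,  2.02475920e-01, -1.23057898e-04]), 'force': array([ 0.17037114,  0.18608412, -0.89784284]), 'ft_torque': array([-0.04716684,  0.00197001,  0.01554836]), 'grasp_force': 0.0, 'grip_width': 0.0853047748284212}
```

View pics/top0.png

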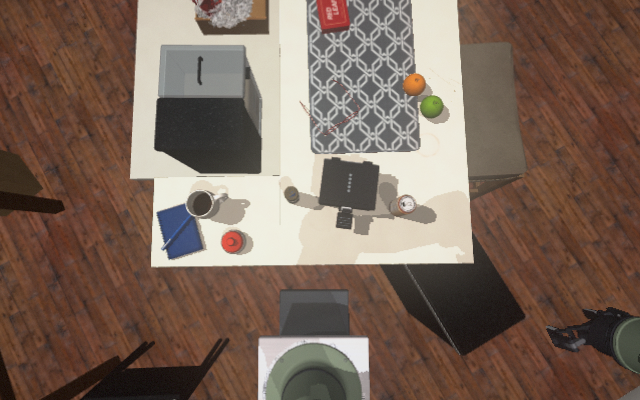

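View pics/scene0.png

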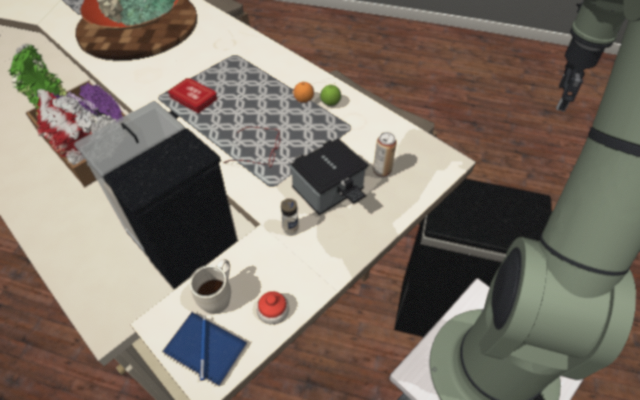

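The top view shows the closed black lid at about px (320–380, 157–212) and the tab pad at (344, 218). The jar is at (292, 195) and the can at (403, 205). Next I measure the lid.

```bash
cat > h.py <<'E'
from station import env,cams
import numpy as np,cv2
from scipy.spatial.transform import Rotation as R
def K(c):
    f=200/np.tan(np.radians(c['fov_y']/2)); return np.array([[f,0,c['cx']],[0,f,c['cy']],[0,0,1.]]),np.array([c['k1'],0,0,0,0.])
def plane(c,px,z):
    k,d=K(c); u=cv2.undistortPoints(np.array(px,float).reshape(-1,1,2),k,d)[:,0]
    T=c['cam_to_world']; r=np.c_[u,np.ones(len(u))]@T[:3,:3].T; o=T[:3,3]
    return o+r*((z-o[2])/r[:,2])[:,None]
def proj(c,P):
    k,d=K(c); T=np.linalg.inv(c['cam_to_world'])
    return cv2.projectPoints(np.array(P,float).reshape(-1,1,3),cv2.Rodrigues(T[:3,:3])[0],T[:3,3],k,d)[0][:,0]
def tcp():
    s=env.observe(); q=s['orientation']; return s['position'],R.from_quat([q[1],q[2],q[3],q[0]])
E
python3 - <<'E'
from h import *
im=cv2.imread('pics/top0.png'); c=cams.get_calibration('top')
m=np.zeros((400,640),np.uint8); m[150:235,312:388]=(im.max(2)<60)[150:235,312:388]
m=cv2.morphologyEx(m,cv2.MORPH_CLOSE,np.ones((5,5)))
lid=cv2.morphologyEx(m,cv2.MORPH_OPEN,np.ones((25,25)))
pts=np.argwhere(lid)[:,::-1]; w=plane(c,pts,.106)[:,:2].astype(np.float32)
(cx,cy),sz,a=cv2.minAreaRect(w); print('lid',cx,cy,sz,a)
b=cv2.boxPoints(((cx,cy),sz,a)); print(b)
for n,(x,y),zz in (('jar',(292,195),.105),('can',(404,205),.134),('pad',(344,217),.083)): print(n,plane(c,[(x,y)],zz))
cr=cv2.resize(im[140:240,270:430],None,fx=5,fy=5,interpolation=cv2.INTER_CUBIC); 
for p in proj(c,np.c_[b,np.full(4,.106)]): cv2.circle(cr,tuple(int(v) for v in ((p-[270,140])*5+2)),4,(0,0,255),-1)
cv2.imwrite('pics/c1.png',cr)
E
```

```text
Traceback (most recent call last):
  File "h.py", line 7, in plane
    k,d=K(c); u=cv2.undistortPoints(np.array(px,float).reshape(-1,1,2),k,d)[:,0]
                ~~~~~~~~~~~~~~~~~~~^^^^^^^^^^^^^^^^^^^^^^^^^^^^^^^^^^^^^^^^
cv2.error: OpenCV(4.12.0) /io/opencv/modules/calib3d/src/undistort.dispatch.cpp:347: error: (-215:Assertion failed) CV_IS_MAT(_src) && CV_IS_MAT(_dst) && (_src->rows == 1 || _src->cols == 1) && (_dst->rows == 1 || _dst->cols == 1) && _src->cols + _src->rows - 1 == _dst->rows + _dst->cols - 1 && (CV_MAT_TYPE(_src->type) == CV_32FC2 || CV_MAT_TYPE(_src->type) == CV_64FC2) && (CV_MAT_TYPE(_dst->type) == CV_32FC2 || CV_MAT_TYPE(_dst->type) == CV_64FC2) in function 'cvUndistortPointsInternal'
```

```bash
cat > m.py <<'E'
from h import *
im=cv2.imread('pics/top0.png'); c=cams.get_calibration('top')
print(im[160:225:5,344].max(1), im[185,315:390:5].max(1))
m=np.zeros((400,640),np.uint8); m[150:235,312:388]=(im.max(2)<75)[150:235,312:388]
m=cv2.morphologyEx(m,cv2.MORPH_CLOSE,np.ones((7,7)))
lid=cv2.morphologyEx(m,cv2.MORPH_OPEN,np.ones((21,21)))
pts=np.argwhere(lid)[:,::-1]; w=plane(c,pts,.106)[:,:2].astype(np.float32)
(cx,cy),sz,a=cv2.minAreaRect(w); print('lid',cx,cy,sz,a)
b=cv2.boxPoints(((cx,cy),sz,a)); print(b)
for n,(x,y),zz in (('jar',(292,195),.105),('can',(404,205),.134),('pad',(344,217),.083)): print(n,plane(c,[(x,y)],zz))
cr=cv2.resize(im[140:240,270:430],None,fx=5,fy=5,interpolation=cv2.INTER_CUBIC); 
for p in proj(c,np.c_[b,np.full(4,.106)]): cv2.circle(cr,tuple(int(v) for v in ((p-[270,140])*5+2)),4,(0,0,255),-1)
cv2.imwrite('pics/c1.png',cr)
E
python3 m.py
```

```text
[184  74  75  72  73  78  75  74  76  76  79  77 100] [228 187  77  81  79  75  76  93  74  75  75  76  77 140 140]
lid 0.5784227848052979 -0.12853097915649414 (0.09197746962308884, 0.12268427014350891) 89.73474884033203
[[ 0.5168684  -0.17423524]
 [ 0.63955134 -0.17480321]
 [ 0.63997716 -0.08282672]
 [ 0.5172942  -0.08225875]]
jar [[0.55380652 0.05552974 0.105     ]]
can [[ 0.52236008 -0.24461289  0.134     ]]
pad [[ 0.49399865 -0.08868499  0.083     ]]
```

View pics/c1.png

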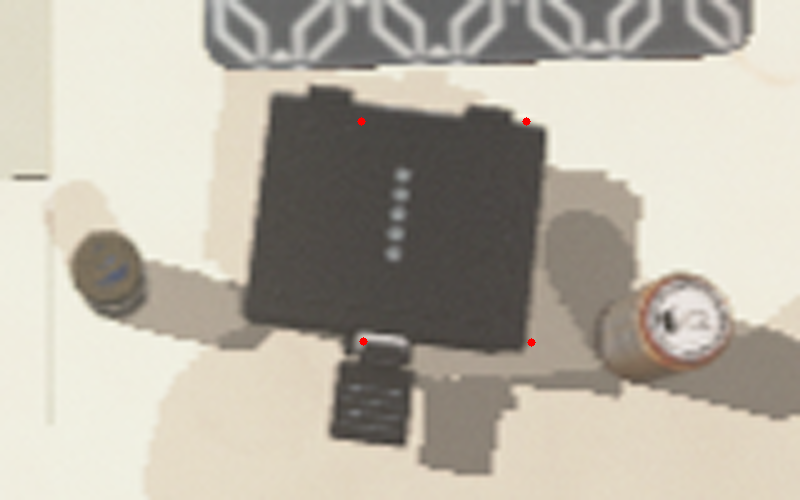

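The close crop shows the lid corners at crop px (271,93), (546,128), (525,353) and (246,320), and the pad at (332–412, 362–445). The pose follows from these corners.

Run:
```python
from h import *
c=cams.get_calibration('top')
f=lambda a:np.array(a)/5.+[270,140]-.4
L=plane(c,f([(271,93),(546,128),(525,353),(246,320)]),.106)
P=plane(c,f([(340,362),(412,370),(405,445),(332,438)]),.083)
print(L,P)
d=(L[0]+L[1]-L[2]-L[3]); e=(L[0]+L[3]-L[1]-L[2]); print(np.linalg.norm(d)/2,np.linalg.norm(e)/2,np.arctan2(d[1],d[0]),np.arctan2(-e[0],e[1]))
lc=L.mean(0);pc=P.mean(0);yaw=np.arctan2(lc[1]-pc[1],lc[0]-pc[0]);print('yaw by pad',yaw,np.linalg.norm((lc-pc)[:2]))
y=(np.arctan2(d[1],d[0])+np.arctan2(-e[0],e[1]))/2
X=np.array([np.cos(y),np.sin(y)]);print('origin',lc[:2]+.005*X,'yaw',y,'pad',pc, 'pad pred',lc[:2]+.005*X-.108*X)
p,r=tcp();print(p,r.as_matrix(), r.as_euler('xyz'))
```

```text
[[ 0.65664325 -0.03281775  0.106     ]
 [ 0.63611088 -0.18536464  0.106     ]
 [ 0.51094065 -0.17073552  0.106     ]
 [ 0.5296265  -0.01820708  0.106     ]] [[ 0.50804778 -0.07097903  0.083     ]
 [ 0.5034287  -0.11117128  0.083     ]
 [ 0.46167378 -0.10658736  0.083     ]
 [ 0.46568127 -0.06602973  0.083     ]]
0.12693820494442234 0.15379289789518574 -0.11542948506364901 -0.127851376334445
yaw by pad -0.13195113074620407 0.09948727293981585
origin [ 0.58829338 -0.10238795] yaw -0.12164043069904701 pad [ 0.48470788 -0.08869185  0.083     ] pad pred [ 0.4810914  -0.08928316]
[ 0.24774316 -0.57347358  0.22110491] [[ 9.18006973e-01  3.96564007e-01 -4.30774241e-04]
 [ 3.96564237e-01 -9.18006565e-01  8.67934950e-04]
 [-5.12618196e-05 -9.67599995e-04 -9.99999531e-01]] [-3.14062505e+00  5.12618196e-05  4.07771175e-01]
```

```bash
python3 -m handwheel '{"gripper":[0,0,0,0,0,0,0,0,0,0],"offset":[[20,-18,0],[26,-23,0],[26,-23,0],[26,-23,0],[26,-23,0],[26,-23,0],[26,-23,0],[26,-23,0],[26,-23,0],[26,-23,0]],"delta_rot":[[0,0,0],[0,0,0],[0,0,0],[0,0,0],[0,0,0],[0,0,0],[0,0,0],[0,0,0],[0,0,0],[0,0,0]]}' 20
python3 -m handwheel '{"gripper":[0,0,0,0,0,0,0,0,0,0],"offset":[[25,-22,0],[25,-22,0],[25,-22,0],[25,-22,0],[25,-22,0],[0,0,0],[0,0,0],[0,0,0],[0,0,0],[0,0,0]],"delta_rot":[[0,0,0],[0,0,0],[0,0,0],[0,0,0],[0,0,0],[0,0,0.106],[0,0,0.106],[0,0,0.106],[0,0,0.106],[0,0,0.106]]}'
cat > s.py <<'E'
from h import *
import sys
p,r=tcp(); s=env.observe(); y=-.122; X=np.array([np.cos(y),np.sin(y),0]);Y=np.array([-X[1],X[0],0]); d=p-[.588,-.1022,0]
print('t',s['t'],'caddy mm',np.round(1000*np.array([d@X,d@Y,p[2]]),1),'tip z',round(1000*p[2]-11,1),'F',np.round(s['force'],1),'toolX yaw err',np.round(r.as_matrix()[:,0]@np.c_[X,Y],3),'zaxis',np.round(r.as_matrix()[:,2],3),'grip',s['grip_width'],np.round(s['joint_positions'],2))
if len(sys.argv)>2: cv2.imwrite('pics/'+sys.argv[2],cams.grab_frame(sys.argv[1])[:,:,::-1])
E
python3 s.py wrist w1.png
```

```text
t: 0.93
position: [0.392, -0.2648, 0.2215]
orientation: [-0.0, 0.979, 0.202, -0.0]
force: [1.0, -1.2, 0.9]
grip_width: 0.0003
grasp_force: 0.0
t: 1.77
position: [0.4628, -0.1159, 0.2214]
orientation: [-0.0, 0.998, -0.064, -0.0]
force: [-0.5, -0.9, 0.1]
grip_width: -0.0001
grasp_force: 0.0
t 1.7667 caddy mm [-122.6  -28.8  221.4] tip z 210.4 F [-0.5 -0.9  0.1] toolX yaw err [ 1.    -0.005] zaxis [-0.  0. -1.] grip -7.057118498445869e-05 [ 0.23  0.29 -0.13  1.97  0.05  0.88 -1.63]
```

View pics/w1.png

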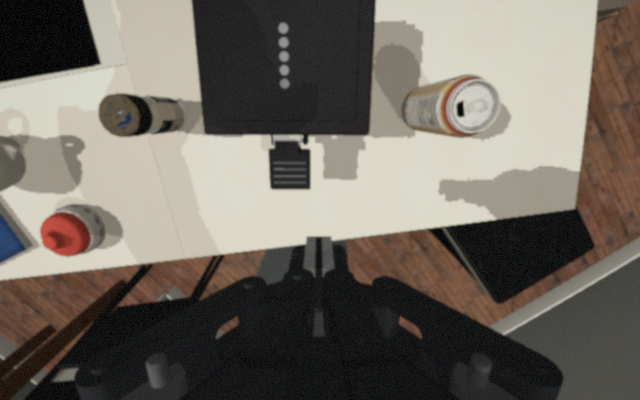

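The wrist view shows the pad at px (270–310, 150–189), with the lid front edge at row 134 from column 204 to 370. The closed fingertips are at about (318, 240). I'll check the pad position from this view.

Run:
```python
from h import *
c=cams.get_calibration('wrist'); y=-.122; X=np.array([np.cos(y),np.sin(y),0]);Y=np.array([-X[1],X[0],0]);o=[.588,-.1022,0]
M=np.c_[X,Y]
print((plane(c,[(270,150),(309,150),(310,189),(269,189)],.083)-o)@M*1000)
print((plane(c,[(204,134),(370,134)],.106)-o)@M*1000)
```

```text
[[ -82.38304634   19.77053256]
 [ -83.00646522  -20.3336789 ]
 [-124.41455491  -20.41495508]
 [-123.77679358   23.4433203 ]]
[[-63.69307521  76.86301696]
 [-66.19086882 -78.3627948 ]]
```

```bash
python3 -m handwheel '{"gripper":[0,0,0,0,0,0,0,0],"offset":[[4,-10,-0],[4,-10,15],[3,-10,25],[0,0,25],[0,0,25],[0,0,15],[0,0,8],[0,0,4]],"delta_rot":[[0,0,0],[0,0,0],[0,0,0],[0,0,0],[0,0,0],[0,0,0],[0,0,0],[0,0,0]]}'
python3 s.py
```

```text
t: 2.48
position: [0.4772, -0.087, 0.1036]
orientation: [-0.0, 0.998, -0.06, -0.001]
force: [-0.7, -0.5, 0.4]
grip_width: -0.0004
grasp_force: 0.0
t 2.4833 caddy mm [-111.8    1.6  103.6] tip z 92.6 F [-0.7 -0.5  0.4] toolX yaw err [1.    0.002] zaxis [-0.002  0.001 -1.   ] grip -0.0004396810020075802 [ 0.16  0.48 -0.13  2.06  0.1   0.61 -1.73]
```

```bash
python3 -m handwheel '{"gripper":[0,0,0,0,0,0,0],"offset":[[0,0,4],[0,0,4],[0,0,2],[0,0,2],[0,0,2],[0,0,2],[0,0,0]],"delta_rot":[[0,0,0],[0,0,0],[0,0,0],[0,0,0],[0,0,0],[0,0,0],[0,0,0]]}'
python3 s.py wrist w2.png
```

```text
t: 3.07
position: [0.4774, -0.0875, 0.0884]
orientation: [-0.0, 0.998, -0.061, -0.0]
force: [-0.4, -0.2, 0.0]
grip_width: -0.0001
grasp_force: 0.0
t 3.0667 caddy mm [-111.5    1.1   88.4] tip z 77.4 F [-0.4 -0.2  0. ] toolX yaw err [ 1. -0.] zaxis [-0.  0. -1.] grip -0.00012507934285616005 [ 0.15  0.51 -0.12  2.07  0.11  0.57 -1.74]
```

View pics/w2.png

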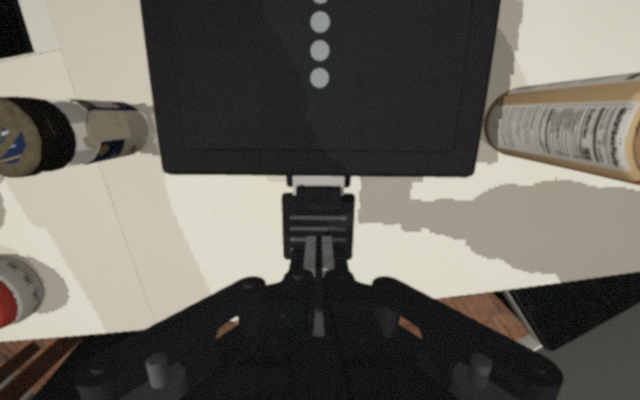

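The wrist view shows the tips centred over the pad at px (318, 240), and no force is registered yet. I'll keep lowering in small steps.

```bash
python3 -m handwheel '{"gripper":[0,0,0],"offset":[[0,0,1.5],[0,0,1.5],[0,0,0]],"delta_rot":[[0,0,0],[0,0,0],[0,0,0]]}'; python3 -m handwheel '{"gripper":[0,0,0],"offset":[[0,0,1.5],[0,0,1.5],[0,0,0]],"delta_rot":[[0,0,0],[0,0,0],[0,0,0]]}'; python3 s.py wrist w3.png
```

```text
t: 3.37
position: [0.4774, -0.0875, 0.0854]
orientation: [-0.0, 0.998, -0.061, -0.0]
force: [0.0, -0.3, -0.6]
grip_width: -0.0003
grasp_force: 0.0
t: 3.62
position: [0.4774, -0.0875, 0.0823]
orientation: [-0.0, 0.998, -0.061, -0.0]
force: [-0.7, 0.3, -0.3]
grip_width: 0.0
grasp_force: 0.0
t 3.6167 caddy mm [-111.6    1.1   82.3] tip z 71.3 F [-0.7  0.3 -0.3] toolX yaw err [ 1. -0.] zaxis [-0.  0. -1.] grip 3.729144330237598e-05 [ 0.15  0.52 -0.12  2.07  0.11  0.56 -1.74]
```

View pics/w3.png

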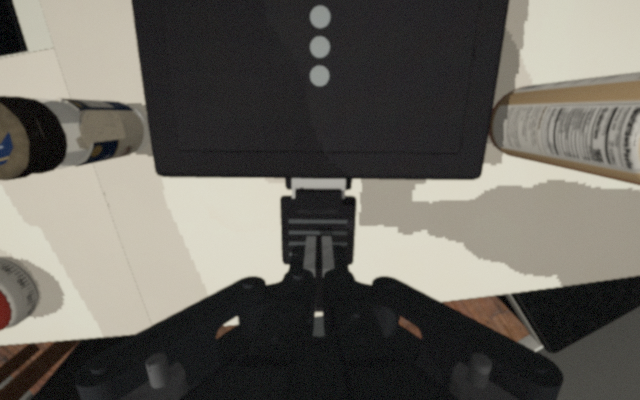

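Run:
```python
from h import *
c=cams.get_calibration('wrist'); p,r=tcp()
for dz in (-20,0,11): print(dz,proj(c,p+r.apply([0,0,dz/1000])))
for x in (-11,11): print(x,proj(c,p+r.apply([x/1000,0,.011])))
y=-.122; X=np.array([np.cos(y),np.sin(y),0]);Y=np.array([-X[1],X[0],0]);o=np.array([.588,-.1022,0])
for x,yy,z in ((-127,-22,83),(-127,22,83),(-83,22,83),(-83,-22,83),(-68,78,106),(-68,-78,106)): print(x,yy,proj(c,o+(X*x+Y*yy)/1000+[0,0,z/1000]))
im=cv2.imread('pics/w3.png'); cv2.imwrite('pics/c3.png',cv2.resize(im[170:350,220:420],None,fx=4,fy=3.3,interpolation=cv2.INTER_CUBIC))
```

```text
-20 [[317.06896566 261.71646346]]
0 [[317.24044021 244.9285654 ]]
11 [[317.31918838 237.22397524]]
-11 [[317.35177894 252.87870142]]
11 [[317.28561526 220.98069332]]
-127 -22 [[355.188204   268.26872213]]
-127 22 [[283.1260317  268.31021528]]
-83 22 [[280.17555446 199.33114356]]
-83 -22 [[358.11288067 199.27256183]]
-68 78 [[155.4104413  183.21639879]]
-68 -78 [[483.15721156 182.95728945]]
```

View pics/c3.png

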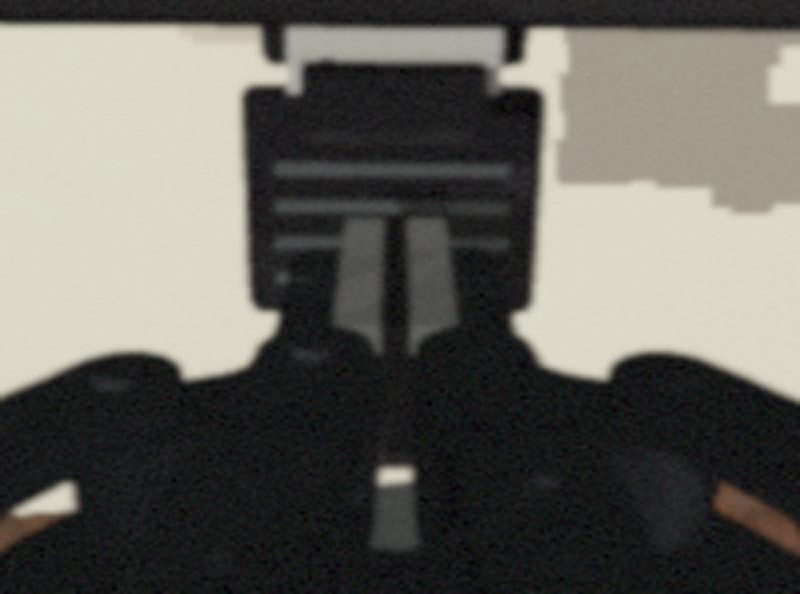

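The crop shows the pad still at rest, with the finger front edge at row 235 against a predicted 221. The tips therefore stand higher than nominal. I'll lower in small steps and watch the force.

```bash
python3 -m handwheel '{"gripper":[0,0,0],"offset":[[0,0,1.5],[0,0,1.5],[0,0,0]],"delta_rot":[[0,0,0],[0,0,0],[0,0,0]]}'; python3 -m handwheel '{"gripper":[0,0,0],"offset":[[0,0,1.5],[0,0,1.5],[0,0,0]],"delta_rot":[[0,0,0],[0,0,0],[0,0,0]]}'; python3 s.py
```

```text
t: 3.92
position: [0.4774, -0.0875, 0.0793]
orientation: [-0.0, 0.998, -0.061, -0.0]
force: [-0.1, -0.1, 0.2]
grip_width: 0.0001
grasp_force: 0.0
t: 4.17
position: [0.4774, -0.0875, 0.0763]
orientation: [-0.0, 0.998, -0.061, -0.0]
force: [0.3, 0.6, -1.0]
grip_width: 0.0001
grasp_force: 0.0
t 4.1667 caddy mm [-111.6    1.1   76.3] tip z 65.3 F [ 0.3  0.6 -1. ] toolX yaw err [ 1. -0.] zaxis [-0.  0. -1.] grip 0.00014079158896144762 [ 0.15  0.53 -0.12  2.07  0.11  0.54 -1.74]
```

Run:
```python
from h import *
a=cams.grab_frame('wrist')[:,:,::-1];b=cams.grab_frame('scene')[:,:,::-1]
A=cv2.resize(a[160:320,220:420],(400,320),interpolation=cv2.INTER_CUBIC);B=cv2.resize(b[110:230,265:415],(400,320),interpolation=cv2.INTER_CUBIC)
cv2.imwrite('pics/c4.png',np.hstack([A,B]))
w=cv2.imread('pics/w3.png'); d=cv2.absdiff(w,np.ascontiguousarray(a)).max(2); print((d>30).sum())
```

```text
17952
```

View pics/c4.png

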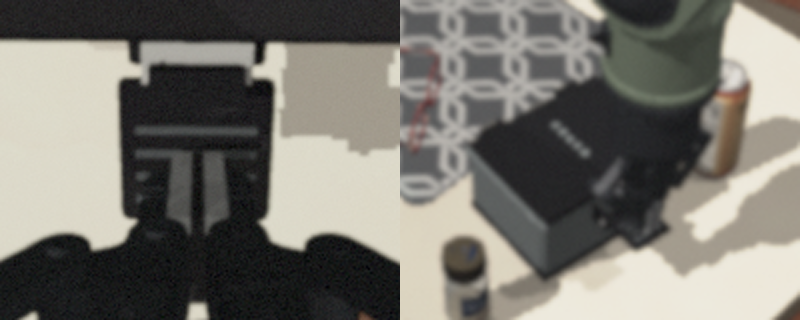

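The wrist crop shows the fingertips over the pad centre at the second ridge, with the pad still flat. The scene crop agrees, with the hand just at the pad. The geometry puts the tips about 7 mm behind the TCP, so contact should be close.

```bash
for i in 1 2; do python3 -m handwheel '{"gripper":[0,0,0],"offset":[[0,0,1.5],[0,0,1.5],[0,0,0]],"delta_rot":[[0,0,0],[0,0,0],[0,0,0]]}' | egrep 't:|pos|force:'; done
python3 - <<'E'
from h import *
a=cams.grab_frame('wrist'); c=cams.get_calibration('wrist')
y=-.122; X=np.array([np.cos(y),np.sin(y),0]);o=np.array([.588,-.1022,0])
print('rest rows outer, inner, lid',[proj(c,o+X*x/1000+[0,0,z/1000])[0] for x,z in ((-127,83),(-83,83),(-68,106),(-68,96))])
g=a.max(2); print('col 290',[(r,int(g[r,290])) for r in range(160,300,3)]); print('col 344',[int(v) for v in g[160:300:3,344]])
cv2.imwrite('pics/w5.png',a[:,:,::-1])
E
```

```text
t: 4.52
position: [0.4775, -0.0875, 0.0734]
force: [0.5, 0.1, 0.5]
grasp_force: 0.2
t: 4.77
position: [0.477, -0.0874, 0.0703]
force: [-4.4, 0.2, 3.1]
grasp_force: 1.8
rest rows outer, inner, lid [array([319.15383256, 278.95146797]), array([319.13920393, 205.48325366]), array([319.23817243, 188.89081323]), array([319.18796041, 183.41200624])]
col 290 [(160, 36), (163, 33), (166, 40), (169, 38), (172, 35), (175, 36), (178, 35), (181, 35), (184, 152), (187, 170), (190, 165), (193, 165), (196, 178), (199, 182), (202, 167), (205, 110), (208, 26), (211, 29), (214, 35), (217, 29), (220, 36), (223, 31), (226, 42), (229, 80), (232, 38), (235, 36), (238, 58), (241, 71), (244, 29), (247, 34), (250, 72), (253, 54), (256, 34), (259, 39), (262, 53), (265, 29), (268, 22), (271, 23), (274, 23), (277, 25), (280, 31), (283, 26), (286, 23), (289, 32), (292, 24), (295, 26), (298, 17)]
col 344 [44, 38, 40, 39, 38, 38, 30, 30, 150, 174, 174, 170, 172, 176, 171, 89, 17, 28, 26, 23, 31, 29, 35, 72, 48, 15, 30, 48, 35, 27, 28, 36, 19, 27, 25, 24, 29, 19, 30, 27, 33, 22, 26, 20, 19, 28, 19]
```

Contact: the pad pushes up, and there is also a rearward push, possibly from the nose. I'll shift out 4 mm and press on.

```bash
python3 -m handwheel '{"gripper":[0,0,0,0],"offset":[[-2,0,0],[-2,0,0],[0,0,1.5],[0,0,0]],"delta_rot":[[0,0,0],[0,0,0],[0,0,0],[0,0,0]]}' | egrep 't:|pos|force:';python3 -m handwheel '{"gripper":[0,0,0],"offset":[[0,0,1.5],[0,0,1],[0,0,0]],"delta_rot":[[0,0,0],[0,0,0],[0,0,0]]}' | egrep 't:|pos|force:'
python3 - <<'E'
from h import *
a=cams.grab_frame('wrist')
cv2.imwrite('pics/w6.png',a[:,:,::-1]); g=a.max(2).astype(int);print(g[100:260:4,290])
E
```

```text
t: 5.15
position: [0.4733, -0.0869, 0.069]
force: [-2.6, 0.5, 3.9]
grasp_force: 1.7
t: 5.4
position: [0.4729, -0.0869, 0.0662]
force: [-5.2, 1.1, 4.6]
grasp_force: 2.7
[ 35  31  33  39  37  36  37  30  32  28  33  40  39  38  43  33  35  40
  41  29  57 184 182 182 179 182 185 185 182  36  20  73  37  35  69  30
  65  47  34  70]
```

```bash
python3 -m handwheel '{"gripper":[0,0,0,0],"offset":[[0,0,0],[0,0,0],[0,0,0],[0,0,0]],"delta_rot":[[0,0,0],[0,0,0],[0,0,0],[0,0,0]]}' | egrep 't:|pos|force:'
python3 - <<'E'
from h import *
a=cams.grab_frame('wrist')[:,:,::-1]; b=cams.grab_frame('scene')[:,:,::-1]; cv2.imwrite('pics/w7.png',a)
w=cv2.imread('pics/w6.png'); d=cv2.absdiff(w,np.ascontiguousarray(a)).max(2); print((d>40).sum())
cv2.imwrite('pics/c7.png',np.hstack([cv2.resize(a[80:320,170:470],(400,320)),cv2.resize(b[90:250,255:455],(400,320),interpolation=cv2.INTER_CUBIC)]))
E
```

```text
t: 5.78
position: [0.4729, -0.0869, 0.0664]
force: [-5.8, 1.9, 4.7]
grasp_force: 2.8
44847
```

View pics/c7.png

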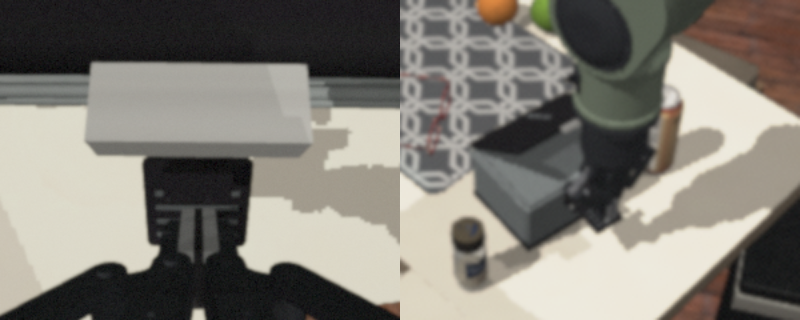

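The lid has been released and has sprung up: the wrist view shows the open box front, and the scene view shows the lid raised. I'll retreat upward now.

```bash
python3 -m handwheel '{"gripper":[0,0,0,0,0,0,0,0,0,0],"offset":[[0,0,-4],[-1,0,-8],[-1,0,-10],[-1,0,-12],[0,0,-12],[0,0,-12],[0,0,-12],[0,0,-12],[0,0,-4],[0,0,0]],"delta_rot":[[0,0,0],[0,0,0],[0,0,0],[0,0,0],[0,0,0],[0,0,0],[0,0,0],[0,0,0],[0,0,0],[0,0,0]]}' | egrep 't:|pos|force:'; python3 s.py wrist w8.png
python3 - <<'E'
from h import *
b=cams.grab_frame('top')[:,:,::-1];a=cv2.imread('pics/w8.png')
cv2.imwrite('pics/c8.png',np.hstack([cv2.resize(a,(400,250)),cv2.resize(b[130:255,265:465],(400,250),interpolation=cv2.INTER_CUBIC)]))
E
```

```text
t: 6.72
position: [0.4712, -0.0868, 0.154]
force: [0.4, 0.3, 0.8]
grasp_force: 0.0
t 6.7167 caddy mm [-117.8    1.1  154. ] tip z 143.0 F [0.4 0.3 0.8] toolX yaw err [ 1. -0.] zaxis [ 0.003 -0.    -1.   ] grip -4.1821843026373256e-05 [ 0.17  0.39 -0.14  2.04  0.08  0.72 -1.71]
```

View pics/c8.png

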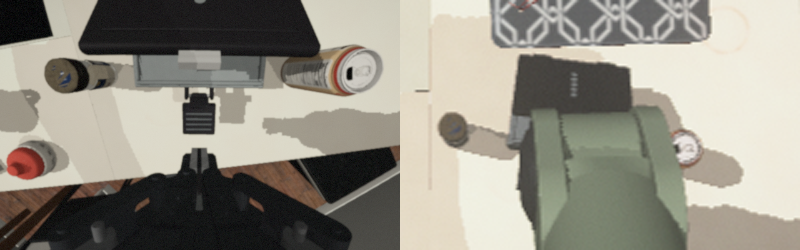

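The lid rests up at about 0.73 rad with its front edge and tongue ahead of the fingers, and jar and can are untouched. Now for the push.

```bash
python3 -c "
from h import *
p,r=tcp();print(r.inv().apply(cams.get_calibration('wrist')['cam_to_world'][:3,3]-p))"
python3 -m handwheel '{"gripper":[0,0,0,0,0,0,0,0,0,0],"offset":[[6,0,0],[12,0,0],[12,0,0],[12,0,0],[10,0,0],[7,0,0],[7,0,0],[7,0,-1],[7,0,-2],[7,0,-2]],"delta_rot":[[0,0,0],[0,0,0],[0,0,0],[0,0,0],[0,0,0],[0,0,0],[0,0,0],[0,0,0],[0,0,0],[0,0,0]]}' | egrep 't:|pos|force:'; python3 s.py
```

```text
[ 0.07440232  0.00086548 -0.15261186]
t: 7.65
position: [0.5561, -0.0973, 0.1575]
force: [-12.3, 0.8, 13.8]
grasp_force: 1.1
t 7.65 caddy mm [-32.3   1.  157.5] tip z 146.5 F [-12.3   0.8  13.8] toolX yaw err [ 1. -0.] zaxis [-0.003  0.    -1.   ] grip 1.0613402030968263e-05 [ 0.16  0.51 -0.13  1.82  0.08  0.83 -1.7 ]
```

Force is too high: the tongue is likely catching the knuckles. I'll back off and go higher.

```bash
python3 -m handwheel '{"gripper":[0,0,0,0,0,0,0],"offset":[[-8,0,0],[-10,0,0],[-10,0,-6],[-5,0,-8],[0,0,-8],[0,0,-6],[0,0,0]],"delta_rot":[[0,0,0],[0,0,0],[0,0,0],[0,0,0],[0,0,0],[0,0,0],[0,0,0]]}' | egrep 't:|pos|force:'
python3 - <<'E'
from h import *
p,r=tcp();c=cams.get_calibration('wrist');a=cams.grab_frame('wrist');cv2.imwrite('pics/w9.png',a[:,:,::-1])
y=-.122; X=np.array([np.cos(y),np.sin(y),0]);Y=np.array([-X[1],X[0],0]);o=np.array([.588,-.1022,0])
for q in (.6,.73,.9): print(q,[np.round(proj(c,o+X*(.062-.13*np.cos(q))+Y*s*.078+[0,0,.098+.13*np.sin(q)])[0]) for s in (-1,1)])
print('box front bottom rim', [np.round(proj(c,o-X*.06+Y*s*.075+[0,0,.095])[0]) for s in (-1,1)])
print('pad', [np.round(proj(c,o+X*x+Y*s*.022+[0,0,.083])[0]) for x in (-.127,-.083) for s in (-1,1)])
g=a.max(2); d=(g<60).astype(int)
for u in (200,250,305,318,330,380,430): print(u,[int(v) for v in np.flatnonzero(np.diff(d[:,u]))])
E
```

```text
t: 8.23
position: [0.5253, -0.0933, 0.1874]
force: [1.0, -0.3, -0.6]
grasp_force: 0.0
0.6 [array([442., 208.]), array([196., 208.])]
0.73 [array([454., 198.]), array([185., 198.])]
0.9 [array([471., 176.]), array([167., 176.])]
box front bottom rim [array([401., 197.]), array([236., 197.])]
pad [array([341., 257.]), array([297., 257.]), array([342., 216.]), array([296., 216.])]
200 [114, 191, 301]
250 [38, 192, 277]
305 [42, 190, 214, 226, 230, 233, 236, 239, 245, 246, 268]
318 [42, 66, 76, 78, 88, 89, 101, 102, 114, 115, 128, 190, 213, 226, 230, 233, 235, 312, 321, 322, 324, 332, 333]
330 [42, 190, 213, 226, 230, 233, 269]
380 [39, 193, 277]
430 [79, 193, 297]
```

```bash
python3 -m handwheel '{"gripper":[0,0,0,0,0],"offset":[[-4,0,8],[-2,0,10],[0,0,9],[0,0,2],[0,0,0]],"delta_rot":[[0,0,0],[0,0,0],[0,0,0],[0,0,0],[0,0,0]]}' | egrep 't:|pos|force:';python3 -m handwheel '{"gripper":[0,0,0,0,0,0],"offset":[[5,0,0],[5,0,-1],[5,0,-3],[5,0,-4.5],[5,0,-5],[0,0,0]],"delta_rot":[[0,0,0],[0,0,0],[0,0,0],[0,0,0],[0,0,0],[0,0,0]]}' | egrep 't:|pos|force:'; python3 s.py
```

```text
t: 8.7
position: [0.5176, -0.0924, 0.1553]
force: [0.4, -0.7, 0.5]
grasp_force: 0.0
t: 9.2
position: [0.5445, -0.0957, 0.1714]
force: [-1.5, -0.3, 0.7]
grasp_force: 0.5
t 9.2 caddy mm [-43.9   1.2 171.4] tip z 160.4 F [-1.5 -0.3  0.7] toolX yaw err [ 1. -0.] zaxis [ 0.002 -0.    -1.   ] grip -3.191178060982737e-05 [ 0.16  0.47 -0.13  1.84  0.08  0.84 -1.7 ]
```

```bash
python3 -m handwheel '{"gripper":[0,0,0,0,0,0],"offset":[[5,0,-3.5],[5,0,-3.5],[5,0,-3.2],[5,0,-3],[5,0,-3],[0,0,0]],"delta_rot":[[0,0,0],[0,0,0],[0,0,0],[0,0,0],[0,0,0],[0,0,0]]}' | egrep 't:|pos|force:';python3 -m handwheel '{"gripper":[0,0,0,0,0,0],"offset":[[6,0,-3],[6,0,-2.5],[6,0,-2],[6,0,-2],[6,0,-1.5],[0,0,0]],"delta_rot":[[0,0,0],[0,0,0],[0,0,0],[0,0,0],[0,0,0],[0,0,0]]}' | egrep 't:|pos|force:'; python3 s.py
```

```text
t: 9.7
position: [0.5691, -0.0987, 0.1869]
force: [-0.8, -0.1, 0.1]
grasp_force: 0.2
t: 10.2
position: [0.5989, -0.1023, 0.1975]
force: [0.3, 0.2, 0.7]
grasp_force: 0.1
t 10.2 caddy mm [ 10.8   1.2 197.5] tip z 186.5 F [0.3 0.2 0.7] toolX yaw err [ 1. -0.] zaxis [ 0.001  0.    -1.   ] grip -0.00017144854418307638 [ 0.16  0.52 -0.12  1.67  0.08  0.96 -1.69]
```

```bash
python3 -m handwheel '{"gripper":[0,0,0,0,0,0],"offset":[[6,0,-2],[6,0,-2],[6,0,-1],[6,0,-1],[6,0,0],[0,0,0]],"delta_rot":[[0,0,0],[0,0,0],[0,0,0],[0,0,0],[0,0,0],[0,0,0]]}' | egrep 't:|pos|force:';python3 -m handwheel '{"gripper":[0,0,0,0,0,0,0,0],"offset":[[6,0,0],[6,0,1],[6,0,1],[6,0,2],[6,0,2],[6,0,2],[4,0,2],[0,0,0]],"delta_rot":[[0,0,0],[0,0,0],[0,0,0],[0,0,0],[0,0,0],[0,0,0],[0,0,0],[0,0,0]]}' | egrep 't:|pos|force:'; python3 s.py wrist wa.png
python3 - <<'E'
from h import *
c=cams.get_calibration('wrist');y=-.122; X=np.array([np.cos(y),np.sin(y),0]);Y=np.array([-X[1],X[0],0]);o=np.array([.588,-.1022,0])
for q in (.73,1.2,1.5,1.7,1.95): print(q,[np.round(proj(c,o+X*(.062-.13*np.cos(q))+Y*s*.078+[0,0,.098+.13*np.sin(q)])[0]) for s in (-1,1)])
a=cv2.imread('pics/wa.png');d=(a.max(2)<60).astype(int)
for u in (100,150,200,318,430,500,550): print(u,[int(v) for v in np.flatnonzero(np.diff(d[:,u]))])
E
```

```text
t: 10.7
position: [0.6285, -0.1059, 0.2032]
force: [0.1, 0.6, 0.4]
grasp_force: 0.0
t: 11.37
position: [0.6676, -0.1108, 0.1925]
force: [0.4, 0.2, 0.1]
grasp_force: 0.0
t 11.3667 caddy mm [ 80.    1.2 192.5] tip z 181.5 F [0.4 0.2 0.1] toolX yaw err [ 1. -0.] zaxis [-0.001  0.    -1.   ] grip 0.00029122886070327963 [ 0.15  0.64 -0.11  1.47  0.08  1.04 -1.68]
0.73 [array([423., 378.]), array([216., 378.])]
1.2 [array([453., 365.]), array([185., 365.])]
1.5 [array([472., 322.]), array([167., 322.])]
1.7 [array([480., 277.]), array([159., 277.])]
1.95 [array([482., 211.]), array([157., 211.])]
100 [98, 101, 126, 227, 352]
150 [327, 363, 385]
200 [209, 229, 258, 263, 276, 278, 300]
318 [191, 195, 200, 201, 202, 203, 204, 218, 239, 310, 321]
430 [209, 231, 297]
500 [334]
550 [342, 352, 358]
```

The wrist edge rows (209) match the lid at its stop, q = 1.95. I'll take the hand back and up.

```bash
python3 -m handwheel '{"gripper":[0,0,0,0,0,0,0,0,0,0],"offset":[[-8,0,-4],[-15,0,-8],[-20,0,-10],[-25,0,-8],[-25,0,0],[-25,0,0],[-25,0,0],[-25,0,0],[-15,0,0],[0,0,0]],"delta_rot":[[0,0,0],[0,0,0],[0,0,0],[0,0,0],[0,0,0],[0,0,0],[0,0,0],[0,0,0],[0,0,0],[0,0,0]]}' | egrep 't:|pos|force:'; python3 -m handwheel '{"gripper":[0,0,0,0,0,0,0,0],"offset":[[0,0,0],[0,0,0],[0,0,0],[0,0,0],[0,0,0],[0,0,0],[0,0,0],[0,0,0]],"delta_rot":[[0,0,0],[0,0,0],[0,0,0],[0,0,0],[0,0,0],[0,0,0],[0,0,0],[0,0,0]]}' | egrep 't:|pos|force:'; python3 s.py wrist wb.png
python3 - <<'E'
from h import *
c=cams.get_calibration('wrist');y=-.122; X=np.array([np.cos(y),np.sin(y),0]);Y=np.array([-X[1],X[0],0]);o=np.array([.588,-.1022,0])
for q in (.73,1.5,1.8,1.95): print(q,[np.round(proj(c,o+X*(.062-.13*np.cos(q))+Y*s*.078+[0,0,.098+.13*np.sin(q)])[0]) for s in (-1,1)])
print('pad', [np.round(proj(c,o+X*x+Y*s*.022+[0,0,.083])[0]) for x in (-.127,-.083) for s in (-1,1)])
print('rim front', [np.round(proj(c,o-X*.06+Y*s*.075+[0,0,.095])[0]) for s in (-1,1)])
a=cv2.imread('pics/wb.png');d=(a.max(2)<60).astype(int)
for u in (280,300,318,340,360): print(u,[int(v) for v in np.flatnonzero(np.diff(d[:,u]))])
E
```

```text
t: 12.25
position: [0.4822, -0.0884, 0.2241]
force: [1.2, -0.4, -0.1]
grasp_force: 0.0
t: 12.92
position: [0.4855, -0.0885, 0.2232]
force: [-0.7, -0.8, 0.5]
grasp_force: 0.0
t 12.9167 caddy mm [-103.4    1.2  223.2] tip z 212.2 F [-0.7 -0.8  0.5] toolX yaw err [ 1. -0.] zaxis [-0.  0. -1.] grip 0.0001640556663712788 [ 0.17  0.31 -0.14  1.93  0.06  0.9  -1.69]
0.73 [array([437., 124.]), array([201., 124.])]
1.5 [array([496., -75.]), array([143., -75.])]
1.8 [array([ 502., -173.]), array([ 137., -173.])]
1.95 [array([ 498., -210.]), array([ 140., -210.])]
pad [array([339., 208.]), array([299., 208.]), array([340., 168.]), array([298., 168.])]
rim front [array([395., 147.]), array([243., 147.])]
280 [9, 279]
300 [167, 203, 246]
318 [155, 177, 181, 185, 188, 191, 194, 196, 200, 203, 237]
340 [246]
360 [11, 282]
```

Run:
```python
from h import *
a=cams.grab_frame('top')[:,:,::-1];b=cv2.imread('pics/top0.png')
for n,(x0,x1,y0,y1) in dict(jar=(282,300,185,204),can=(393,416,193,216),mug=(185,230,185,218),timer=(220,245,229,255)).items():
    t=b[y0:y1,x0:x1]; r=cv2.matchTemplate(np.ascontiguousarray(a[y0-8:y1+8,x0-8:x1+8]),t,cv2.TM_CCOEFF_NORMED); print(n,cv2.minMaxLoc(r)[1],np.array(cv2.minMaxLoc(r)[3])-8)
```

```text
jar 0.9922061562538147 [0 0]
can 0.44119954109191895 [ 8 -5]
mug 0.9996594190597534 [0 0]
timer 0.9971554279327393 [0 0]
```

Run:
```python
from h import *
a=np.ascontiguousarray(cams.grab_frame('scene')[:,:,::-1]);b=cv2.imread('pics/scene0.png')
x0,x1,y0,y1=372,400,128,180
r=cv2.matchTemplate(a[y0-20:y1+20,x0-20:x1+20],b[y0:y1,x0:x1],cv2.TM_CCOEFF_NORMED);print(cv2.minMaxLoc(r)[1],np.array(cv2.minMaxLoc(r)[3])-20)
print(env.sign_off())
```

```text
0.8912789821624756 [0 0]
the job is handed in; nothing more can be done
None
```

The job is handed in: the tab was pressed, the lid sprang up and was pushed back onto its stop, and the hand was clear at about 13 s. On the first push the hand met about 18 N (limit 35 N) before I backed off; my camera checks afterwards showed the lid open, the tab at rest, and no movement of the caddy or bystanders, but sign-off returned no verdict.

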